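# Fill the jar with resin lumps through the jam funnel

### The job

Set the jam funnel in the mouth of the glass jar and let go of it, then take the scoop by its handle and pour all six resin lumps through the funnel so that they end up inside the jar. Lower the empty scoop flat onto the table (do not drop it), leaving the funnel in the jar and the jar standing upright; do not disturb the mug, the drinking glass or the egg tray.

Things in the scene. Friction and masses are not known exactly. Their poses are not given: they have to be found in the camera images.
- jar: open empty glass preserving jar, loose, 0.4 kg, 125 mm tall, 94 mm across the body; shoulder from 90 to 107 mm up, then a straight neck of 78 mm outer and 70 mm inner diameter; wall 4 mm, inner floor 6 mm up. Origin: centre of the underside, z up
- funnel: steel jam funnel standing on its spout, loose, 0.12 kg, 90 mm tall. Spout: lowest 30 mm, 60 mm outer, 53 mm bore; then a cone to 134 mm across at the rim; wall 3 mm. Origin: on the axis at the spout's lower end; z up, +x towards its handle. Set in the jar's mouth the cone rests on the jar's rim: its origin is then about 87 mm above the jar's, its rim 177 mm above the table
- scoop: aluminium scoop lying flat, 0.17 kg, holding six resin lumps. Tray 110 mm long (x), 70 mm wide (y), floor 4 mm, side walls 3 mm thick, 50 mm high (34 mm over the front 40 mm), back wall at +x; the front (-x) is open, without a lip. Origin: centre of the tray's underside; z up, -x towards the open front
- scoop_lip (a point): middle of the scoop's open front (pouring) edge, on its floor, 55 mm from the scoop's origin along its -x, 4 mm up; axes as the scoop's
- scoop_grip (a point): centre of the scoop's straight wooden handle, 100 mm from the scoop's origin along its +x and 44 mm up. The handle runs along x from the back wall, 55 to 140 mm from the origin, 18 mm wide, 16 mm high; axes as the scoop's
- lump0: a roughly cubic lump of pale amber resin, 21 x 20 x 19 mm, 12 g; origin at its centre
- lump1: a rounded, faceted lump of pale amber resin, 23 mm across and 21 mm high, 12 g; origin at its centre
- lump2: a rounded, faceted lump of pale amber resin, 23 mm across and 21 mm high, 12 g; origin at its centre
- lump3: a roughly cubic lump of pale amber resin, 21 x 20 x 19 mm, 12 g; origin at its centre
- lump4: a roughly cubic lump of pale amber resin, 21 x 20 x 19 mm, 12 g; origin at its centre
- lump5: a rounded, faceted lump of pale amber resin, 23 mm across and 21 mm high, 12 g; origin at its centre
- mug: white china mug, 82 mm across, 95 mm tall, bystander; origin: centre of the underside
- tumbler: drinking glass, 66 mm across, 110 mm tall, bystander; origin: centre of the underside
- eggs: egg tray 110 x 160 mm with six eggs, about 61 mm tall, bystander; origin: centre of the underside
- funnel_grip (a point): centre of the funnel's bar handle, 97 mm from the axis along its +x and 84 mm up. The bar juts out radially at rim height, from 64 to 120 mm from the axis, 14 mm wide (y), 12 mm high; axes as the funnel's
Mind the look-alikes: they are no part of the job. Several things have the shape of the scoop; the one meant has the colours described above. Of the things that look like the funnel, take the one that is farthest to the robot's left at the start.

How it is judged:
On the way, in this order (a step that is already met when the one before it is completed fails the run):
1. the funnel stands in the jar's mouth, let go, with all the lumps still in the scoop (horizontal distance between funnel and jar below 0.015 m and angle between funnel's own z axis and vertical below 0.15 rad and z of funnel in the frame of jar between 0.065 and 0.1 m and angle between jar's own z axis and vertical below 0.1 rad and height (world z) of jar below 0.01 m and x of lump0 in the frame of scoop between -0.06 and 0.06 m and distance between each of lump0, lump1, lump2, lump3, lump4, lump5 and scoop below 0.075 m and x of lump1 in the frame of scoop between -0.06 and 0.06 m and x of lump2 in the frame of scoop between -0.06 and 0.06 m and x of lump3 in the frame of scoop between -0.06 and 0.06 m and x of lump4 in the frame of scoop between -0.06 and 0.06 m and x of lump5 in the frame of scoop between -0.06 and 0.06 m and contact force between the fingers and funnel below 0.1 N), for 0.2 s.
2. the scoop is held tipped (more than 14 degrees) over the seated funnel, its bottom centre above 150 mm and within 180 mm of the jar's axis (horizontal distance between funnel and jar below 0.015 m and angle between funnel's own z axis and vertical below 0.15 rad and z of funnel in the frame of jar between 0.065 and 0.1 m and angle between jar's own z axis and vertical below 0.1 rad and height (world z) of jar below 0.01 m and angle between scoop's own z axis and vertical above 0.25 rad and height (world z) of scoop above 0.15 m and horizontal distance between scoop and jar below 0.18 m and contact force between the fingers and scoop above 1 N), for 0.05 s.
3. all six lumps lie in the jar below the funnel, the funnel still seated (horizontal distance between funnel and jar below 0.015 m and angle between funnel's own z axis and vertical below 0.15 rad and z of funnel in the frame of jar between 0.065 and 0.1 m and angle between jar's own z axis and vertical below 0.1 rad and height (world z) of jar below 0.01 m and horizontal distance between each of lump0, lump1, lump2, lump3, lump4, lump5 and jar below 0.045 m and z of lump0 in the frame of jar between 0 and 0.08 m and z of lump1 in the frame of jar between 0 and 0.08 m and z of lump2 in the frame of jar between 0 and 0.08 m and z of lump3 in the frame of jar between 0 and 0.08 m and z of lump4 in the frame of jar between 0 and 0.08 m and z of lump5 in the frame of jar between 0 and 0.08 m), for 0.2 s.
4. the scoop is lowered to the table (its bottom centre below 20 mm) while still held (height (world z) of scoop below 0.02 m and angle between scoop's own z axis and vertical below 0.3 rad and contact force between the fingers and scoop above 1 N).
At the end, for the whole second after the job is handed in: All six lumps in the jar (within 45 mm of its axis, below 80 mm); jar upright on the table (0.1 rad); funnel seated in it (15 mm off axis, 0.15 rad, origin 65-100 mm above the jar's); scoop flat on the table (8 mm, 0.1 rad); all at rest (all of step 3 and height (world z) of scoop below 0.008 m and angle between scoop's own z axis and vertical below 0.1 rad and linear speed of each of scoop, funnel, jar below 0.02 m/s); the robot touches nothing.
It fails at once if the jar is tipped by more than 0.35 rad (angle between jar's own z axis and vertical above 0.35 rad).
It fails at once if the mug, the drinking glass or the egg tray is shifted by more than 25 mm or tipped by more than 0.3 rad (distance of any of mug, tumbler, eggs from where it was at the start of the episode above 0.025 m or angle between any of mug, tumbler, eggs's own z axis and vertical above 0.3 rad).
It also fails if it takes over 67 s, if anything falls off the work surface, if the arm or the gripper's body presses on something with over 40 N, if the wrist force passes 120 N, or if a joint passes its speed limit or range.

### The arm

A 7-joint arm with a two-finger parallel gripper is mounted at the origin on the work surface. World frame = base frame: x ahead of the robot, y to its left, z up, the work surface at z = 0. Lengths are in m, angles in rad, forces in N, time in s.
With the tool pointing down it reaches from about 0.425 to 0.925 m from the base axis. Payload 6.8 kg.
Tool frame: the origin (TCP) lies between the finger pads; the fingertips stand r.tips_ahead ahead of it and the grasp point (between the pads) lies 5 mm behind it (r.tips_ahead is the distance from the TCP to the fingertips, in m); z points along the fingers, y is the line along which they close (so a half turn about z gives the same grasp; the last joint's range is limited). The gripper opens to 85 mm and grips with 20 to 120 N. Pads are 22 mm wide; open, the fingers measure 114 mm over their backs; the gripper's body (76 mm by 85 mm) begins 54 mm behind the grasp point. The pads swing forward as they close: fully open they stand 13 mm farther back than shut.
Start: joints at [-0.108, 0.477, 0.022, 1.555, -0.011, 1.109, -0.083], TCP at [0.675, 0, 0.245] pointing down, gripper open.
Joint ranges: [-2.96, 2.96], [-0.34, 2.1], [-1.41, 1.46], [0.24, 2.44], [-1.37, 4.51], [0.17, 1.92], [-2.96, 2.96]. Speed limits (rad/s): [2.39, 2.39, 3.14, 3.14, 3.14, 3.14, 3.14].

### API

Orientations are given as a rotation vector (axis times angle).
In Python, from bench import r gives the robot as it stands.
- The arm moves only by the tool move_arm, never from a script. Its argument "rows" is one flat list of numbers, 4 for each row, row after row: the shift along the tool's x, y, z in cm, then the turn about the tool's z in degrees. In form: [tx, ty, tz, twist, tx, ty, tz, twist, ...]. A call has 1 to 10 rows; each row is the pose to reach, as a shift and turn from the pose commanded when the call began, along the tool's axes at that moment; what a row does not reach only later rows make up. A row lasts 1/8 s, in which the tool goes at most 62.5 mm and 10.7 degrees, less where a joint would pass 70% of its speed; a pose out of reach is approached as far as the arm can. A call with a gripper value outside its range is refused whole. "fingers" is the opening, from 0 (shut) to 1 (fully open), set as the call begins (left out, the last holds). The fingers move at their own pace and stop on an object; "newtons" is the grip in N (left out, the last holds). Time passes only in rows, so rows that repeat a pose let the fingers close. It gives the time, the measured TCP pose, the force, the opening and the grip force at its end, in the units of the state.
- r.get_obs(): the state, without advancing time (a new reading comes with each control period).
- r.grab_frame(name): name is "scene" or "side" or "wrist"; returns the picture (420x560x3 uint8, blue, green, red); there is no depth.
- r.camera_params(name): a dict with "fx", "fy", "cx", "cy" (pixels), "world_from_camera" (4x4, takes a point from camera to world coordinates). Camera axes: x right, y down, z forward; pixel columns grow to the right and rows downward; lengths in m; the calibration is good to about 2 mm. A picture is of the moment at which its call begins: read the wrist's pose just before it. camera_params takes no time and is no camera call; for the wrist camera it gives the pose at the moment of the call.
- r.hand_in(): hands the job in; it is judged then, once.
The state is a dict: "clock": time; "joints": joint angles; "qvel": joint speeds; "tau": joint torques, N m; "tcp_pos": TCP position; "orientation": TCP orientation; "contact_force": force on the tool from outside, world axes, zero at the start; "moment": the same for the moment, N m; "grip_width": finger opening in m; "gripper_force": force on a finger pad.
Only numpy, scipy, OpenCV 4.12 (cv2) and the standard library are available. Lean on these libraries where they do the work, as an engineer would, in place of code of your own. Each camera call takes 0.05 s, during which the arm holds its last target. There are 200 camera calls.

## Working session

There is one attempt and no reset: what is moved stays moved. The work goes in short steps, Python scripts to look and compute and a tool call to move; the robot and the scene stay as the last step left them, time stands still between calls to the robot, and variables do not carry over. Pictures are saved under pics/ and viewed, at most 10 in all, crops included, and the job is handed in when it is done.

Besides the shell and the picture viewer there is one more tool, called as a command line: name --argument value ..., lists and objects as JSON in quotes. move_arm: Moves the arm, as the interface text tells. Its arguments: {"type":"object","properties":{"rows":{"type":"array"},"fingers":{"type":"number"},"newtons":{"type":"number"}},"required":["rows"]}

```bash
mkdir -p pics; ls
python3 - <<'E'
from bench import r
import cv2,numpy as np
for n in ("scene","side"):
    cv2.imwrite(f"pics/{n}0.png",r.grab_frame(n))
    c=r.camera_params(n); print(n,c["fx"],c["cx"],c["cy"],np.round(c["world_from_camera"],3).tolist())
c=r.camera_params("wrist"); print(c["fx"],np.round(c["world_from_camera"],3).tolist())
print(r.get_obs(), r.tips_ahead)
E
```

```text
pics
scene 431.31782806396615 280.3724706114088 216.76500637049674 [[-0.569, 0.461, -0.681, 1.157], [0.822, 0.31, -0.477, 0.45], [-0.009, -0.832, -0.555, 0.596], [0.0, 0.0, 0.0, 1.0]]
side 442.4213001099853 271.69117521771994 209.75922108123515 [[-0.818, -0.395, 0.419, 0.085], [-0.576, 0.559, -0.597, 0.641], [0.002, -0.729, -0.684, 0.837], [0.0, 0.0, 0.0, 1.0]]
346.65272052610663 [[1.0, -0.0, -0.001, 0.674], [-0.001, -0.95, -0.312, 0.08], [-0.001, 0.312, -0.95, 0.371], [0.0, 0.0, 0.0, 1.0]]
{'clock': 0.1, 'joints': array([-0.10809162,  0.4777118 ,  0.02235176,  1.55631441, -0.01152897,
        1.10929304, -0.08308115]), 'qvel': array([ 0.00078169, -0.00012818,  0.00047958, -0.00410299,  0.00072109,
        0.00058476,  0.00160598]), 'tau': array([ 5.69385389e-03, -5.97765398e+01,  1.61440808e+00, -2.81952703e+01,
        1.29656185e-02,  5.02699884e-03, -1.13572563e-05]), 'tcp_pos': array([ 6.74509702e-01, -1.05607345e-05,  2.44442984e-01]), 'orientation': array([-2.22067895e+00, -2.22070091e+00,  1.87611523e-03]), 'contact_force': array([-0.43581613,  0.39702848, -0.55888635]), 'moment': array([ 0.03893381,  0.06167591, -0.03738187]), 'gripper_force': 0.0, 'grip_width': 0.08531682411530411} 0.014
```

View pics/scene0.png

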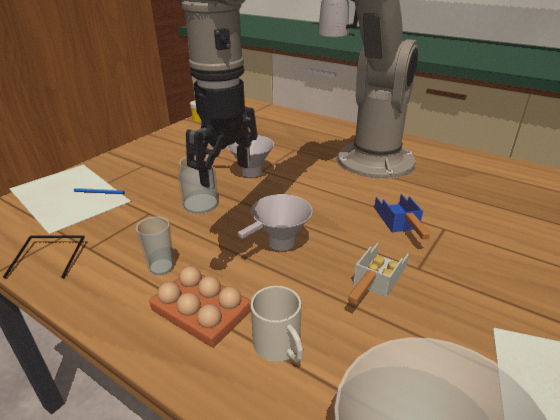

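View pics/side0.png

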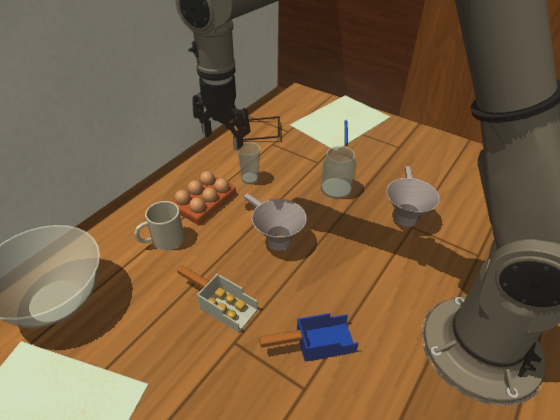

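Two funnels: A (scene 282,220 / side 279,225) and B (scene 252,155 / side 412,200). Image right in the scene view is +y, so A should be the one farthest left. Two scoops: the grey one with lumps (scene 382,270 / side 228,303) and a blue one (scene 400,213 / side 327,337); the grey aluminium one fits. I'll enlarge both to confirm.

```bash
cat > h.py <<'E'
import numpy as np, cv2
from bench import r
def P(n):
    c=r.camera_params(n); W=np.array(c["world_from_camera"]); return c,W
def ray(n,u,v):
    c,W=P(n); d=W[:3,:3]@np.array([(u-c["cx"])/c["fx"],(v-c["cy"])/c["fy"],1]); return W[:3,3],d
def onz(n,u,v,z):
    o,d=ray(n,u,v); return o+d*(z-o[2])/d[2]
def tri(obs):
    A=np.zeros((3,3));b=np.zeros(3)
    L=[ray(*o) for o in obs]
    for o,d in L:
        d=d/np.linalg.norm(d);M=np.eye(3)-np.outer(d,d);A+=M;b+=M@o
    x=np.linalg.solve(A,b)
    e=[np.linalg.norm(np.cross(x-o,d/np.linalg.norm(d))) for o,d in L]
    return x,max(e)
def proj(n,p):
    c,W=P(n); q=W[:3,:3].T@(np.asarray(p,float)-W[:3,3]); return c["cx"]+c["fx"]*q[0]/q[2],c["cy"]+c["fy"]*q[1]/q[2]
def crop(src,x,y,w,h,s):
    return cv2.resize(src[y:y+h,x:x+w],None,fx=s,fy=s,interpolation=cv2.INTER_CUBIC)
E
python3 - <<'E'
from h import *
a=cv2.imread("pics/scene0.png");b=cv2.imread("pics/side0.png")
top=np.hstack([crop(a,230,185,100,75,4),crop(b,232,180,100,75,4)])
bot=np.hstack([crop(a,335,235,100,75,4),crop(b,170,260,100,75,4)])
cv2.imwrite("pics/c1.png",np.vstack([top,bot]))
for l,s,d in (("A",(282,214),(279,221)),("B",(252,150),(412,198)),("jarfloor",(200,203),(338,189)),("scoop",(382,270),(228,303)),("blue",(400,213),(327,337)),("mug",(276,340),(165,240)),("tumb",(160,265),(250,180)),("eggs",(200,300),(203,195))):
    x,e=tri([("scene",*s),("side",*d)]);print(l,x.round(3),round(e,4))
E
```

```text
A [0.512 0.002 0.079] 0.0001
B [ 0.279 -0.264  0.076] 0.0034
jarfloor [ 0.491 -0.273  0.001] 0.0006
scoop [0.492 0.232 0.018] 0.003
blue [0.271 0.181 0.02 ] 0.0043
mug [0.754 0.16  0.005] 0.0052
tumb [ 0.726 -0.162  0.002] 0.0046
eggs [ 0.77  -0.004  0.028] 0.0003
```

View pics/c1.png

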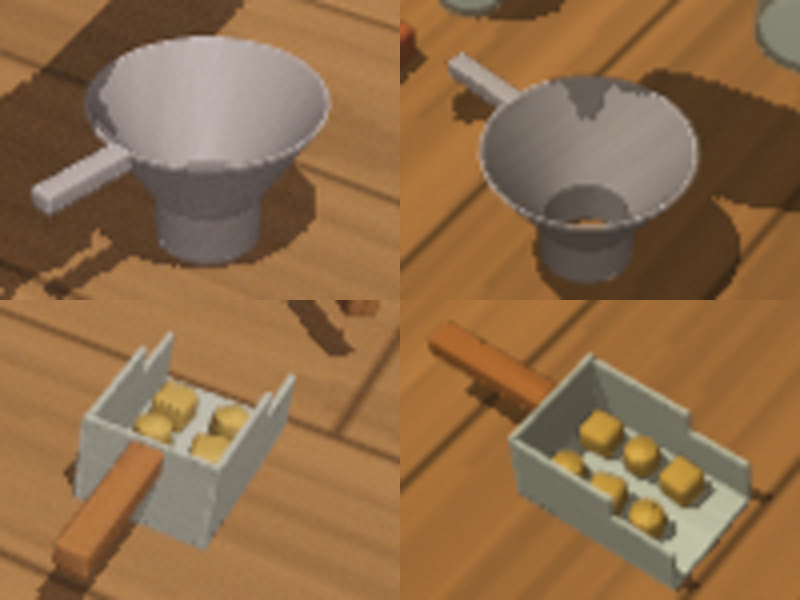

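The crop confirms both picks: the grey scoop holds six amber lumps, with its handle to the lower left in the scene view. Funnel A has y=0.00 against B's y=-0.26, so A is the one farthest left. Next I fit the funnel and scoop poses.

```bash
cat > fit.py <<'E'
from h import *
from scipy.optimize import least_squares
def S(x,y): return ("scene",230+x/4,185+y/4)
def D(x,y): return ("side",232+x/4,180+y/4)
def S2(x,y): return ("scene",335+x/4,235+(y-300)/4)
def D2(x,y): return ("side",170+(x-400)/4,260+(y-300)/4)
# funnel: rim circle extremes (R=67,z=free) 
t=np.linspace(0,2*np.pi,181)
def ext(n,c,R):
    p=np.array([proj(n,c+R*np.array([np.cos(a),np.sin(a),0])) for a in t]); return np.r_[p.min(0),p.max(0)]
o1=np.r_[S(86,36)[1:],S(329,167)[1:]]; o2=np.r_[D(80,74)[1:],D(297,229)[1:]]
f=least_squares(lambda p:np.r_[ext("scene",p[:3],p[3])-o1,ext("side",p[:3],p[3])-o2],[.51,0,.08,.067])
print("funnel rim",f.x.round(4),f.fun.round(1))
x,e=tri([S(41,198),D(56,66)]);print("handle end",x.round(4),e.round(4),"len",np.linalg.norm((x-f.x[:3])[:2]).round(4),"yaw",np.degrees(np.arctan2(*(x-f.x[:3])[[1,0]])).round(2))
# scoop points
ks={"back-left top":(S2(86,415),D2(512,440)),"back-right top":(S2(212,464),D2(591,355)),"handle end top":(S2(75,562),D2(447,332))}
for k,(a,b) in ks.items():
    x,e=tri([a,b]);print(k,x.round(4),e.round(4))
for k,q in {"front far right floor corner":D2(748,493),"front left floor corner":D2(680,588),"front right top":D2(749,463),"rear bottom left":S2(80,492),"rear bottom right":S2(205,546)}.items():
    print(k,onz(*q,0).round(4))
E
python3 fit.py
```

```text
Traceback (most recent call last):
  File "fit.py", line 12, in <module>
    f=least_squares(lambda p:np.r_[ext("scene",p[:3],p[3])-o1,ext("side",p[:3],p[3])-o2],[.51,0,.08,.067])
  File "fit.py", line 12, in <lambda>
    f=least_squares(lambda p:np.r_[ext("scene",p[:3],p[3])-o1,ext("side",p[:3],p[3])-o2],[.51,0,.08,.067])
                                   ~~~^^^^^^^^^^^^^^^^^^^^
  File "fit.py", line 10, in ext
    p=np.array([proj(n,c+R*np.array([np.cos(a),np.sin(a),0])) for a in t]); return np.r_[p.min(0),p.max(0)]
                ~~~~^^^^^^^^^^^^^^^^^^^^^^^^^^^^^^^^^^^^^^^^^
  File "h.py", line 18, in proj
    c,W=P(n); q=W[:3,:3].T@(np.asarray(p,float)-W[:3,3]); return c["cx"]+c["fx"]*q[0]/q[2],c["cy"]+c["fy"]*q[1]/q[2]
        ~^^^
  File "h.py", line 4, in P
    c=r.camera_params(n); W=np.array(c["world_from_camera"]); return c,W
ValueError: time passes only in moves, steps and waits
```

```bash
sed -i 's/^def P(n):/import functools\n@functools.lru_cache(None)\ndef P(n):/' h.py; sed -i 's/^def S(x/print([P(n)[0]["fy"] for n in ("scene","side")])\ndef S(x/' fit.py; python3 fit.py 2>&1 | tail -12
```

```text
[431.31782806396615, 442.4213001099853]
funnel rim [0.5121 0.0016 0.0914 0.0658] [-0.2 -0.2  0.   0.  -0.2  0.6  0.  -0.2]
handle end [ 0.6286 -0.0189  0.085 ] 0.001 len 0.1183 yaw -10.01
back-left top [0.5513 0.2302 0.0468] 0.0307
back-right top [0.5342 0.2364 0.0615] 0.0292
handle end top [0.626  0.2325 0.0441] 0.0038
front far right floor corner [0.4393 0.1926 0.    ]
front left floor corner [0.4332 0.2617 0.    ]
front right top [0.4508 0.1762 0.    ]
rear bottom left [0.5396 0.1993 0.    ]
rear bottom right [0.5403 0.2667 0.    ]
```

```bash
cat >> fit.py <<'E'
print("---")
# scoop model points: (x,y,z) local -> observation
M=[((55,-35,50),S2(86,415)),((55,35,50),S2(212,464)),((55,35,0),S2(205,546)),((55,-35,0),S2(78,492)),((-55,35,34),S2(294,376)),((-55,-35,34),S2(170,334)),
((55,-35,50),D2(591,355)),((55,35,50),D2(512,440)),((-55,-35,34),D2(749,463)),((-55,-35,0),D2(748,493)),((-55,35,0),D2(682,588)),((140,9,52),D2(430,340)),((140,-9,52),D2(447,321)),((140,-9,52),S2(56,548)),((140,9,52),S2(92,557))]
def res(p):
    c,s=np.cos(p[3]),np.sin(p[3]);o=[]
    for m,q in M:
        m=np.array(m)/1000;w=np.array([p[0]+c*m[0]-s*m[1],p[1]+s*m[0]+c*m[1],p[2]+m[2]])
        o+=list(np.array(proj(q[0],w))-q[1:])
    return np.array(o)
g=least_squares(res,[.49,.23,0,.05],loss="soft_l1");print("scoop",g.x[:3].round(4),np.degrees(g.x[3]).round(2));print(res(g.x).reshape(-1,2).round(1).tolist())
E
python3 fit.py | sed -n '/---/,$p'
```

```text
---
scoop [0.488  0.231  0.0009] 1.68
[[-1.0, 0.7], [1.8, 1.4], [0.1, 0.3], [-1.2, 0.6], [-0.2, -0.9], [-0.9, -1.3], [0.0, 0.2], [-0.6, 0.4], [0.9, -0.0], [1.4, 1.5], [-0.8, 1.0], [-1.5, -0.2], [-0.3, -0.6], [-0.2, -2.3], [0.1, -0.7]]
```

The scoop fits at (0.488, 0.231), yaw about 2°, and the funnel at (0.512, 0.002), yaw -10°, with its rim at 91 mm as it must be. I'll move above the funnel handle.

move_arm --rows '[-1.5, -6.7, 7, 10, -1.5, -6.7, 7, 20, -1.5, -6.7, 7, 30, -1.5, -6.7, 7, 40, -1.5, -6.7, 7, 50, -1.5, -6.7, 7, 60, -1.5, -6.7, 7, 70, -1.5, -6.7, 7, 80, -1.5, -6.7, 7, 90, -1.5, -6.7, 7, 100]' --fingers 1

```text
clock: 1.35
tcp_pos: [0.6077, -0.0149, 0.1749]
orientation: [3.129, -0.283, -0.001]
contact_force: [0.5, -0.5, 0.2]
grip_width: 0.0855
gripper_force: 0.0
```

Run:
```python
from h import *
w=r.grab_frame("wrist");a=r.grab_frame("scene");b=r.grab_frame("side")
for n,i in (("w",w),("s",a),("d",b)): cv2.imwrite(f"pics/{n}1.png",i)
o=r.get_obs();print(o["clock"],o["tcp_pos"].round(4),o["orientation"].round(4),o["joints"].round(2))
top=np.hstack([crop(a,160,145,80,75,5),crop(b,300,130,80,75,5)])
bot=cv2.resize(w,(300,225)); z=np.zeros((225,800,3),np.uint8);z[:,:300]=bot;z[:,300:600]=cv2.resize(a,(300,225))
cv2.imwrite("pics/c2.png",np.vstack([top,z]))
```

```text
1.5 [ 0.6078 -0.0148  0.1749] [ 3.1296e+00 -2.6870e-01 -1.1000e-03] [-0.39  0.47  0.41  1.81 -0.23  0.91 -1.62]
```

View pics/c2.png

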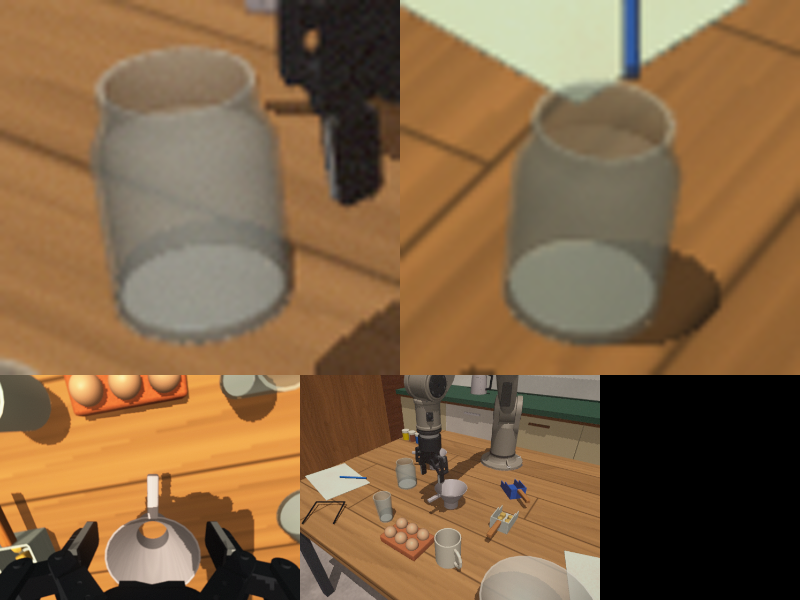

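Crop c2 shows the jar in both views. The rim spans about (97–256, 46–120) in the scene crop and (532–675, 80–160) in the side crop. The funnel handle lies midway between the open fingers.

Run:
```python
from h import *
from scipy.optimize import least_squares
t=np.linspace(0,2*np.pi,181)
def ext(n,c,R):
    p=np.array([proj(n,c+R*np.array([np.cos(a),np.sin(a),0])) for a in t]); return np.r_[p.min(0),p.max(0)]
S=lambda x,y:(160+x/5,145+y/5)
D=lambda x,y:(300+(x-400)/5,130+y/5)
def fit(o1,o2,p0):
    f=least_squares(lambda p:np.r_[ext("scene",p[:3],p[3])-o1,ext("side",p[:3],p[3])-o2],p0,loss="soft_l1");print(f.x.round(4),f.fun.round(1))
fit(np.r_[S(97,46),S(256,119)],np.r_[D(532,80),D(675,160)],[.49,-.27,.12,.039])
# base floor outline (lower body, R 47)
fit(np.r_[S(116,245),S(292,341)],np.r_[D(505,240),D(658,343)],[.49,-.27,.0,.045])
x,e=tri([("scene",*S(176,83)),("side",*D(603,120))]);print(x,e)
```

```text
[ 0.4947 -0.2669  0.1262  0.0384] [-0.2 -0.  -0.2 -0.6 -0.   0.  -0.2  0.8]
[ 0.4944 -0.2671  0.005   0.0452] [-0.1  0.2 -0.2 -0.6 -0.5  0.5  0.2  0.1]
[ 0.49506288 -0.26741857  0.12545804] 0.0009495407919734412
```

move_arm --rows '[0, 0, 4, 0, 0, 0, 8, 0, 0, 0, 9.6, 0, 0, 0, 9.6, 0]'

```text
clock: 2.0
tcp_pos: [0.6075, -0.0151, 0.0787]
orientation: [3.13, -0.272, -0.003]
contact_force: [0.2, -0.9, 1.4]
grip_width: 0.0852
gripper_force: 0.0
```

Jar axis is (0.4946, -0.267), and both the rim height and diameter match. Now I grip the funnel handle.

move_arm --rows '[0, 0, 0, 0, 0, 0, 0, 0, 0, 0, 0, 0, 0, 0, 0, 0, 0, 0, 0, 0, 0, 0, 0, 0]' --fingers 0 --newtons 100

```text
clock: 2.75
tcp_pos: [0.6084, -0.0152, 0.0797]
orientation: [3.13, -0.274, 0.001]
contact_force: [1.0, -0.8, 2.3]
grip_width: 0.0121
gripper_force: 97.5
```

move_arm --rows '[0, 0, -2, 0, 0, 0, -5, 0, 0, 0, -8, 0, 0, 0, -11, 0, 0, 0, -14, 0, 0, 0, -14, 0]'

```text
clock: 3.5
tcp_pos: [0.6094, -0.0151, 0.2226]
orientation: [-3.128, 0.274, -0.008]
contact_force: [0.5, 0.1, -1.5]
grip_width: 0.0123
gripper_force: 97.7
```

Run:
```python
from h import *
a=r.grab_frame("scene");b=r.grab_frame("side")
for n,i in (("s",a),("d",b)): cv2.imwrite(f"pics/{n}2.png",i)
o=r.get_obs();print({k:np.round(o[k],4) for k in ("clock","tcp_pos","orientation","contact_force","moment")})
u,v=map(int,proj("scene",(.512,0,.18)));u2,v2=map(int,proj("side",(.512,0,.18)))
cv2.imwrite("pics/c3.png",np.hstack([crop(a,u-50,v-65,100,130,4),crop(b,u2-50,v2-65,100,130,4)]));print(u-50,v-65,u2-50,v2-65)
```

```text
{'clock': np.float64(3.6), 'tcp_pos': array([ 0.6076, -0.0148,  0.2194]), 'orientation': array([-3.1293e+00,  2.7360e-01,  1.0000e-04]), 'contact_force': array([-1.2872, -0.7445, -1.6345]), 'moment': array([-0.0314, -0.1238,  0.0047])}
230 107 230 123
```

View pics/c3.png

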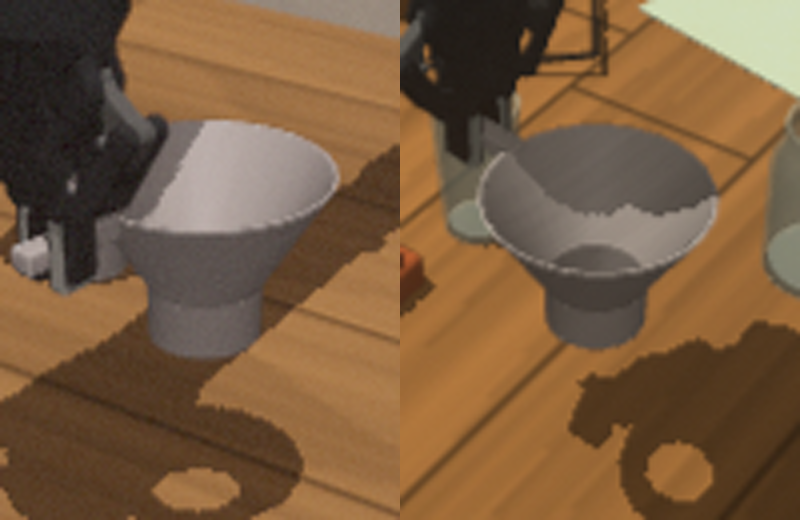

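The funnel hangs level in the grip. A quick check of its centre before carrying it.

Run:
```python
from h import *
from scipy.optimize import least_squares
t=np.linspace(0,2*np.pi,181)
def ext(n,c,R):
    p=np.array([proj(n,c+R*np.array([np.cos(a),np.sin(a),0])) for a in t]); return np.r_[p.min(0),p.max(0)]
S=lambda x,y:(230+x/4,107+y/4)
D=lambda x,y:(230+(x-400)/4,123+y/4)
o1=np.r_[S(100,120),S(340,236)];o2=np.r_[D(479,123),D(717,278)]
f=least_squares(lambda p:np.r_[(ext("scene",p,.067)-o1)[1:],ext("side",p,.067)-o2],[.51,0,.23]);print(f.x.round(4),f.fun.round(1))
c=f.x; T=np.array([.6076,-.0148]); yaw=np.radians(-10)
d=np.array([.4946,-.267])-c[:2]; X=np.array([np.cos(yaw),np.sin(yaw)]);Y=np.array([np.sin(yaw),-np.cos(yaw)])
print("shift cm",100*d@X,100*d@Y)
```

```text
[0.5127 0.002  0.2301] [ 0.1  0.1  0.1 -0.6  0.3  0.7 -0.5]
shift cm 2.885998314942221 26.81116645181622
```

move_arm --rows '[0.3, 2, -2, 0, 0.6, 5.5, -2, 0, 1, 9.5, -2, 0, 1.5, 13.5, -2, 0, 2, 17.5, -2, 0, 2.4, 21.5, -2, 0, 2.7, 24.5, -2, 0, 2.9, 26.2, -2, 0, 2.9, 26.8, -2, 0, 2.9, 26.8, -2, 0]'

```text
clock: 4.85
tcp_pos: [0.5902, -0.283, 0.2389]
orientation: [-3.129, 0.273, 0.001]
contact_force: [0.9, 0.6, -1.2]
grip_width: 0.0121
gripper_force: 97.7
```

Run:
```python
from h import *
a=r.grab_frame("scene");b=r.grab_frame("side")
o=r.get_obs();print({k:np.round(o[k],4) for k in ("clock","tcp_pos","orientation","contact_force","moment")})
u,v=map(int,proj("scene",(.4946,-.267,.15)));u2,v2=map(int,proj("side",(.4946,-.267,.15)))
cv2.imwrite("pics/c4.png",np.hstack([crop(a,u-50,v-60,100,120,4),crop(b,u2-50,v2-60,100,120,4)]));print(u-50,v-60,u2-50,v2-60)
```

```text
{'clock': np.float64(4.95), 'tcp_pos': array([ 0.5905, -0.2823,  0.239 ]), 'orientation': array([-3.1289e+00,  2.7080e-01,  4.0000e-04]), 'contact_force': array([ 0.1157,  0.3466, -1.0439]), 'moment': array([-0.0357, -0.1519, -0.029 ])}
144 92 291 86
```

View pics/c4.png

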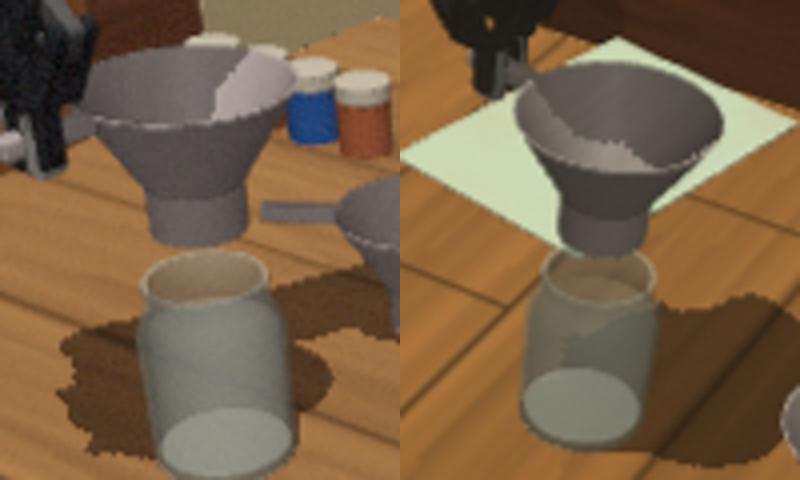

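Run:
```python
from h import *
for n,u0,v0,off in (("scene",144,92,0),("side",291,86,400)):
    for z in (.125,.160,.175,.250):
        u,v=proj(n,(.4946,-.267,z));print(n,z,round((u-u0)*4+off,1),round((v-v0)*4,1))
```

```text
scene 0.125 205.0 277.7
scene 0.16 198.1 225.0
scene 0.175 195.1 201.8
scene 0.25 179.1 80.1
side 0.125 598.2 274.4
side 0.16 603.9 231.6
side 0.175 606.4 212.7
side 0.25 619.7 112.9
```

The spout is aligned within about 1 mm in both views, so I lower it.

move_arm --rows '[0, 0, 1.5, 0, 0, 0, 3, 0, 0, 0, 4.2, 0, 0, 0, 5.2, 0, 0, 0, 6.2, 0, 0, 0, 6.8, 0, 0, 0, 7.1, 0, 0, 0, 7.1, 0]'

```text
clock: 5.95
tcp_pos: [0.5901, -0.2846, 0.1687]
orientation: [3.129, -0.274, 0.001]
contact_force: [1.0, -1.0, 0.5]
grip_width: 0.012
gripper_force: 98.0
```

move_arm --rows '[0, 0, 0.2, 0, 0, 0, 0.3, 0, 0, 0, 0.3, 0]'

```text
clock: 6.32
tcp_pos: [0.5907, -0.2846, 0.1663]
orientation: [3.129, -0.274, 0.003]
contact_force: [0.3, -2.3, 5.2]
grip_width: 0.0121
gripper_force: 98.7
```

move_arm --rows '[0, 0, 0, 0, 0, 0, 0, 0, 0, 0, 0, 0, 0, 0, 0, 0, 0, 0, 0, 0]' --fingers 1

```text
clock: 6.95
tcp_pos: [0.59, -0.2839, 0.1652]
orientation: [-3.13, 0.274, 0.0]
contact_force: [0.4, 0.4, -0.5]
grip_width: 0.0855
gripper_force: 0.0
```

move_arm --rows '[0, 0, -2, 0, 0, 0, -4, 0, 0, 0, -8, 0, 0, 0, -12, 0, 0, 0, -12, 0]'

```text
clock: 7.58
tcp_pos: [0.5918, -0.2855, 0.291]
orientation: [3.127, -0.274, 0.014]
contact_force: [-0.9, -0.9, -0.4]
grip_width: 0.0852
gripper_force: 0.0
```

Run:
```python
from h import *
a=r.grab_frame("scene");b=r.grab_frame("side")
o=r.get_obs();print({k:np.round(o[k],4) for k in ("clock","tcp_pos","orientation","contact_force","moment","joints")})
u,v=map(int,proj("scene",(.4946,-.267,.11)));u2,v2=map(int,proj("side",(.4946,-.267,.11)))
cv2.imwrite("pics/c5.png",np.hstack([crop(a,u-50,v-60,100,120,4),crop(b,u2-50,v2-60,100,120,4)]));print(u-50,v-60,u2-50,v2-60)
```

```text
{'clock': np.float64(7.675), 'tcp_pos': array([ 0.5902, -0.2841,  0.2867]), 'orientation': array([ 3.1295, -0.2738,  0.0032]), 'contact_force': array([ 0.5909,  0.0666, -0.1284]), 'moment': array([-0.0233, -0.0534, -0.0055]), 'joints': array([-0.0087,  0.4425,  0.5106,  1.5873, -0.2299,  1.1699, -1.1948])}
145 106 289 99
```

View pics/c5.png

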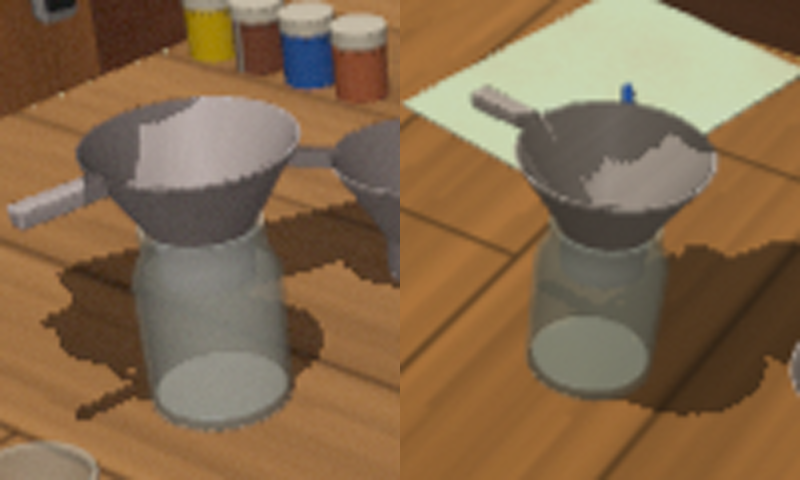

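The funnel is seated level with its handle free. Next I go to the scoop: grip 110 mm behind its origin, at (0.598, 0.235), yaw 2°.

move_arm --rows '[-0.5, -3, 0, 0, -1.3, -8, 0, 0, -2.2, -14, 0, -3, -3.1, -20, 0, -6, -4.1, -26, 0, -9, -5.1, -32, 0, -12, -6, -38, 0, -12, -7, -44, 0, -12, -7.8, -49, 2, -12, -8.2, -51.3, 5, -12]'

```text
clock: 8.93
tcp_pos: [0.5974, 0.24, 0.2343]
orientation: [-3.139, -0.062, 0.0]
contact_force: [0.3, -0.0, 0.3]
grip_width: 0.0853
gripper_force: 0.0
```

move_arm --rows '[0, 0, 4, 0, 0, 0, 8, 0, 0, 0, 11, 0, 0, 0, 12, 0, 0, 0, 12, 0]'

```text
clock: 9.55
tcp_pos: [0.598, 0.2353, 0.1149]
orientation: [3.14, 0.055, -0.002]
contact_force: [-0.1, 0.4, 0.0]
grip_width: 0.0854
gripper_force: 0.0
```

Run:
```python
from h import *
c,W=P("wrist");w=r.grab_frame("wrist")
cv2.imwrite("pics/w3.png",w)
o=r.get_obs();print({k:np.round(o[k],4) for k in ("clock","tcp_pos","orientation","contact_force","moment","joints")})
for p in ((.488,.231,.004),(.543,.233,.052),(.628,.236,.052),(.598,.235,.044),o["tcp_pos"]): print(np.round(proj("wrist",p),1))
```

```text
{'clock': np.float64(9.6), 'tcp_pos': array([0.5987, 0.2356, 0.1159]), 'orientation': array([-3.1409e+00, -5.4600e-02, -9.0000e-04]), 'contact_force': array([0.5096, 0.0806, 0.3116]), 'moment': array([-0.0445,  0.0072, -0.0031]), 'joints': array([-0.6652,  0.5764,  0.2682,  1.7558, -0.1961,  0.835 , -1.8424])}
[284.1 336.4]
[284.2 314.7]
[284.2 186.3]
[284.1 230.3]
[283.3 293.4]
```

View pics/w3.png

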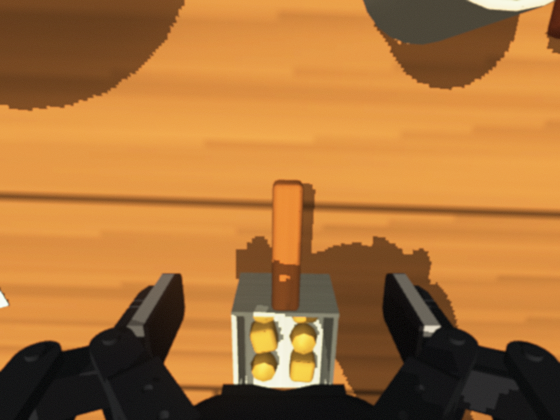

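The wrist view shows the orange handle along column 285–288, centred between the fingers, with its end at row 180. That is about 4 mm further out than predicted. The lumps are in the tray. I'll correct 4 mm, descend and grip.

move_arm --rows '[0.4, 0, 3, 0, 0.4, 0, 6, 0, 0.4, 0, 7.4, 0, 0.4, 0, 7.7, 0, 0.4, 0, 7.7, 0]'

```text
clock: 10.22
tcp_pos: [0.6032, 0.2359, 0.0395]
orientation: [-3.14, -0.055, -0.003]
contact_force: [-0.5, -0.7, 0.7]
grip_width: 0.0852
gripper_force: 0.0
```

move_arm --rows '[0, 0, 0, 0, 0, 0, 0, 0, 0, 0, 0, 0, 0, 0, 0, 0, 0, 0, 0, 0, 0, 0, 0, 0]' --fingers 0 --newtons 120

```text
clock: 10.98
tcp_pos: [0.6026, 0.2356, 0.0386]
orientation: [-3.141, -0.055, -0.001]
contact_force: [-0.2, -0.4, 3.5]
grip_width: 0.0166
gripper_force: 117.0
```

move_arm --rows '[0, 0, -0.4, 0, 0, 0, -0.8, 0, 0, 0, -1.2, 0, 0, 0, -1.5, 0, 0, 0, -1.5, 0, 0, 0, -1.5, 0]'

```text
clock: 11.72
tcp_pos: [0.6023, 0.2356, 0.0532]
orientation: [3.141, 0.055, -0.0]
contact_force: [-0.1, 0.1, -1.8]
grip_width: 0.0161
gripper_force: 117.1
```

Run:
```python
from h import *
o=r.get_obs();print({k:np.round(o[k],3) for k in ("clock","tcp_pos","orientation","contact_force","moment","grip_width","gripper_force")})
cv2.imwrite("pics/s4.png",r.grab_frame("scene"));cv2.imwrite("pics/d4.png",r.grab_frame("side"))
```

```text
{'clock': np.float64(11.725), 'tcp_pos': array([0.602, 0.236, 0.053]), 'orientation': array([ 3.141,  0.055, -0.   ]), 'contact_force': array([-0.106,  0.056, -1.776]), 'moment': array([ 0.007, -0.26 , -0.033]), 'grip_width': np.float64(0.016), 'gripper_force': np.float64(117.114)}
```

The scoop is lifted: the moment of -0.26 N·m is its full weight at about 11 cm. While it is only 15 mm up, I test whether it pivots nose-down at low grip.

move_arm --rows '[0, 0, 0, 0]' --newtons 20

```text
clock: 11.95
tcp_pos: [0.6023, 0.2356, 0.0532]
orientation: [3.141, 0.055, -0.0]
contact_force: [0.2, -0.2, -3.0]
grip_width: 0.0162
gripper_force: 117.1
```

move_arm --rows '[0, 0, 0, 0, 0, 0, 0, 0]'

```text
clock: 12.2
tcp_pos: [0.6024, 0.2356, 0.0533]
orientation: [3.141, 0.055, -0.0]
contact_force: [-0.3, 0.6, -2.5]
grip_width: 0.016
gripper_force: 117.1
```

Run:
```python
from h import *
o=r.get_obs();print({k:np.round(o[k],3) for k in ("clock","tcp_pos","orientation","contact_force","moment","grip_width","gripper_force")})
a=r.grab_frame("scene");b=r.grab_frame("side");cv2.imwrite("pics/s5.png",a);cv2.imwrite("pics/d5.png",b)
for n,x in (("s",a),("d",b)):
    d=cv2.absdiff(x,cv2.imread(f"pics/{n}4.png")).max(2)>25; ys,xs=np.nonzero(d); print(n,d.sum(),xs.min() if len(xs) else 0,xs.max() if len(xs) else 0)
```

```text
{'clock': np.float64(12.2), 'tcp_pos': array([0.602, 0.236, 0.053]), 'orientation': array([ 3.141,  0.055, -0.   ]), 'contact_force': array([-0.333,  0.644, -2.507]), 'moment': array([ 0.014, -0.249,  0.026]), 'grip_width': np.float64(0.016), 'gripper_force': np.float64(117.089)}
s 12 194 415
d 28 147 533
```

The grip force did not change, so "newtons" seems to need "fingers" sent with it.

move_arm --rows '[0, 0, 0, 0, 0, 0, 0, 0]' --fingers 0 --newtons 20

```text
clock: 12.55
tcp_pos: [0.6024, 0.2356, 0.0533]
orientation: [-3.141, -0.055, -0.0]
contact_force: [0.8, -0.4, -3.5]
grip_width: 0.0156
gripper_force: 117.1
```

Run:
```python
from h import *
o=r.get_obs();print({k:np.round(o[k],3) for k in ("clock","tcp_pos","orientation","contact_force","moment","grip_width","gripper_force")})
a=r.grab_frame("scene");b=r.grab_frame("side");cv2.imwrite("pics/s5.png",a);cv2.imwrite("pics/d5.png",b)
for n,x in (("s",a),("d",b)):
    d=cv2.absdiff(x,cv2.imread(f"pics/{n}4.png")).max(2)>25; ys,xs=np.nonzero(d); print(n,d.sum(),xs.min() if len(xs) else 0,xs.max() if len(xs) else 0)
```

```text
{'clock': np.float64(12.55), 'tcp_pos': array([0.602, 0.236, 0.053]), 'orientation': array([-3.141, -0.055, -0.   ]), 'contact_force': array([ 0.81 , -0.36 , -3.541]), 'moment': array([-0.038, -0.298,  0.002]), 'grip_width': np.float64(0.016), 'gripper_force': np.float64(117.084)}
s 14 168 415
d 31 148 533
```

move_arm --rows '[0, 0, 0, 0, 0, 0, 0, 0]' --fingers 0.05 --newtons 20

```text
clock: 12.9
tcp_pos: [0.6024, 0.2356, 0.0533]
orientation: [-3.141, -0.055, -0.0]
contact_force: [0.0, -0.4, -2.8]
grip_width: 0.0161
gripper_force: 117.1
```

Run:
```python
from h import *
o=r.get_obs();print({k:np.round(o[k],3) for k in ("clock","tcp_pos","orientation","contact_force","moment","grip_width","gripper_force")})
a=r.grab_frame("scene");b=r.grab_frame("side");cv2.imwrite("pics/s5.png",a);cv2.imwrite("pics/d5.png",b)
for n,x in (("s",a),("d",b)):
    d=cv2.absdiff(x,cv2.imread(f"pics/{n}4.png")).max(2)>25; ys,xs=np.nonzero(d); print(n,d.sum(),xs.min() if len(xs) else 0,xs.max() if len(xs) else 0)
```

```text
{'clock': np.float64(12.9), 'tcp_pos': array([0.602, 0.236, 0.053]), 'orientation': array([-3.141, -0.055, -0.   ]), 'contact_force': array([ 0.021, -0.436, -2.811]), 'moment': array([-0.037, -0.284,  0.008]), 'grip_width': np.float64(0.016), 'gripper_force': np.float64(117.062)}
s 12 341 415
d 28 148 533
```

move_arm --rows '[0, 0, 0, 0, 0, 0, 0, 0]' --fingers 0.17 --newtons 20

```text
clock: 13.25
tcp_pos: [0.6024, 0.2356, 0.0533]
orientation: [-3.141, -0.055, 0.0]
contact_force: [-0.3, 0.2, -1.8]
grip_width: 0.016
gripper_force: 117.0
```

move_arm --rows '[0, 0, 0, 0, 0, 0, 0, 0]' --fingers 0.19 --newtons 20

```text
clock: 13.5
tcp_pos: [0.6024, 0.2356, 0.0533]
orientation: [-3.141, -0.055, -0.0]
contact_force: [0.2, -0.7, -2.8]
grip_width: 0.0167
gripper_force: 85.2
```

Position control near 0.19 does lower the force (85 N), so I can tune it with small opening steps.

move_arm --rows '[0, 0, 0, 0, 0, 0, 0, 0]' --fingers 0.2 --newtons 20

```text
clock: 13.75
tcp_pos: [0.6024, 0.2357, 0.0533]
orientation: [-3.141, -0.055, -0.0]
contact_force: [0.5, -0.2, -2.4]
grip_width: 0.0175
gripper_force: 44.3
```

```bash
cat > t.py <<'E'
from h import *
o=r.get_obs();print({k:np.round(o[k],3) for k in ("clock","tcp_pos","orientation","contact_force","moment","grip_width","gripper_force")})
a=r.grab_frame("scene");b=r.grab_frame("side");cv2.imwrite("pics/s5.png",a);cv2.imwrite("pics/d5.png",b)
for n,x in (("s",a),("d",b)):
    d=cv2.absdiff(x,cv2.imread(f"pics/{n}4.png")).max(2)>25; ys,xs=np.nonzero(d); print(n,d.sum())
E
python3 t.py
```

```text
{'clock': np.float64(13.75), 'tcp_pos': array([0.602, 0.236, 0.053]), 'orientation': array([-3.141, -0.055, -0.   ]), 'contact_force': array([ 0.498, -0.192, -2.352]), 'moment': array([ 0.031, -0.288, -0.012]), 'grip_width': np.float64(0.018), 'gripper_force': np.float64(44.34)}
s 43
d 62
```

move_arm --rows '[0, 0, 0, 0, 0, 0, 0, 0]' --fingers 0.205 --newtons 20

```text
clock: 14.1
tcp_pos: [0.6024, 0.2356, 0.0533]
orientation: [-3.141, -0.055, -0.0]
contact_force: [0.2, -0.0, -2.7]
grip_width: 0.0176
gripper_force: 23.7
```

```bash
python3 t.py
```

```text
{'clock': np.float64(14.1), 'tcp_pos': array([0.602, 0.236, 0.053]), 'orientation': array([-3.141, -0.055, -0.   ]), 'contact_force': array([ 0.232, -0.003, -2.717]), 'moment': array([-0.04 , -0.29 , -0.001]), 'grip_width': np.float64(0.018), 'gripper_force': np.float64(23.693)}
s 66
d 65
```

move_arm --rows '[0, 0, 0, 0, 0, 0, 0, 0]' --fingers 0.208 --newtons 20

```text
clock: 14.45
tcp_pos: [0.6023, 0.2356, 0.0534]
orientation: [-3.141, -0.055, 0.0]
contact_force: [-0.1, 0.8, -0.8]
grip_width: 0.0177
gripper_force: 11.3
```

```bash
python3 t.py
```

```text
{'clock': np.float64(14.45), 'tcp_pos': array([0.602, 0.236, 0.053]), 'orientation': array([-3.141, -0.055,  0.   ]), 'contact_force': array([-0.147,  0.842, -0.796]), 'moment': array([0.036, 0.039, 0.058]), 'grip_width': np.float64(0.018), 'gripper_force': np.float64(11.318)}
s 348
d 1144
```

It pivots between 24 N and 11 N, and the nose now rests on the table. I set it down flat again, grip firmly and lift straight up.

move_arm --rows '[0, 0, 0.5, 0, 0, 0, 1, 0, 0, 0, 1.4, 0, 0, 0, 1.5, 0, 0, 0, 1.5, 0]'

```text
clock: 15.18
tcp_pos: [0.6028, 0.2356, 0.0387]
orientation: [-3.141, -0.055, -0.001]
contact_force: [1.8, -0.4, 3.6]
grip_width: 0.0179
gripper_force: 11.8
```

move_arm --rows '[0, 0, 0, 0, 0, 0, 0, 0, 0, 0, 0, 0]' --fingers 0.17 --newtons 120

```text
clock: 15.55
tcp_pos: [0.6029, 0.2357, 0.0388]
orientation: [-3.141, -0.055, -0.002]
contact_force: [2.3, -0.7, 5.0]
grip_width: 0.0164
gripper_force: 91.8
```

move_arm --rows '[0, 0, -0.5, 0, 0, 0, -1.5, 0, 0, 0, -3, 0, 0, 0, -5, 0, 0, 0, -7.5, 0, 0, 0, -10, 0, 0, 0, -12.5, 0, 0, 0, -15, 0, 0, 0, -17.5, 0, 0, 0, -20, 0]'

```text
clock: 16.8
tcp_pos: [0.6022, 0.2354, 0.2406]
orientation: [-3.141, -0.054, -0.001]
contact_force: [0.2, -0.7, -2.1]
grip_width: 0.0163
gripper_force: 91.2
```

move_arm --rows '[0, 0, -2.5, 0, 0, 0, -5, 0, 0, 0, -7, 0, 0, 0, -8.5, 0, 0, 0, -9.5, 0, 0, 0, -10.1, 0, 0, 0, -10.1, 0]'

```text
clock: 17.68
tcp_pos: [0.6023, 0.2356, 0.3393]
orientation: [3.141, 0.055, -0.0]
contact_force: [-0.4, 0.9, -3.3]
grip_width: 0.0167
gripper_force: 91.2
```

```bash
python3 t.py
python3 - <<'E'
from h import *
a=cv2.imread("pics/s5.png");b=cv2.imread("pics/d5.png")
u,v=map(int,proj("scene",(.52,.233,.31)));u2,v2=map(int,proj("side",(.52,.233,.31)))
x=max(0,min(460,u-50));y=max(0,v-50);x2=max(0,min(460,u2-50));y2=max(0,v2-50)
cv2.imwrite("pics/c6.png",np.hstack([crop(a,x,y,100,110,4),crop(b,x2,y2,100,110,4)]));print(x,y,x2,y2)
E
```

```text
{'clock': np.float64(17.675), 'tcp_pos': array([0.602, 0.236, 0.339]), 'orientation': array([ 3.141,  0.055, -0.   ]), 'contact_force': array([-0.426,  0.945, -3.306]), 'moment': array([ 0.001, -0.244,  0.006]), 'grip_width': np.float64(0.017), 'gripper_force': np.float64(91.2)}
s 19647
d 65213
346 90 153 151
```

move_arm --rows '[0, 0.8, 0, 0, -0.2, 2.4, 0, 0, -0.3, 4.8, 0, 0, -0.5, 8, 0, 0, -0.7, 11.5, 0, 0, -0.9, 15, 0, 0, -1.1, 18.5, 0, 0, -1.3, 22, 0, 0, -1.4, 25.5, 0, 0, -1.6, 29, 0, 0]'

```text
clock: 19.02
tcp_pos: [0.5956, -0.058, 0.3396]
orientation: [3.141, 0.052, 0.001]
contact_force: [0.9, -0.1, -2.8]
grip_width: 0.0164
gripper_force: 91.2
```

move_arm --rows '[-0.2, 3.5, 0, 0, -0.4, 7, 0, 0, -0.6, 10.5, 0, 0, -0.8, 13.5, 0, 0, -0.9, 16, 0, 0, -1, 18.2, 0, 0, -1.1, 19.8, 0, 0, -1.2, 20.7, 0, 0, -1.2, 20.9, 0, 0, -1.2, 20.9, 0, 0]'

```text
clock: 20.27
tcp_pos: [0.592, -0.2633, 0.3392]
orientation: [-3.14, -0.056, -0.0]
contact_force: [-0.1, 0.1, -2.8]
grip_width: 0.0163
gripper_force: 91.2
```

```bash
python3 t.py
python3 - <<'E'
from h import *
a=cv2.imread("pics/s5.png");b=cv2.imread("pics/d5.png")
for n in ("scene","side"): print([np.round(proj(n,p),0) for p in ((.43,-.267,.304),(.50,-.267,.30),(.4946,-.267,.177))])
cv2.imwrite("pics/c6.png",np.hstack([crop(a,90,20,160,200,2.5),crop(b,235,5,160,200,2.5)]))
E
```

```text
{'clock': np.float64(20.275), 'tcp_pos': array([ 0.592, -0.263,  0.339]), 'orientation': array([-3.14 , -0.056, -0.   ]), 'contact_force': array([-0.145,  0.144, -2.806]), 'moment': array([ 0.081, -0.258, -0.059]), 'grip_width': np.float64(0.016), 'gripper_force': np.float64(91.241)}
s 25183
d 60106
[array([206.,  81.]), array([184.,  91.]), array([193., 142.])]
[array([373., 103.]), array([346.,  96.]), array([343., 139.])]
```

View pics/c6.png

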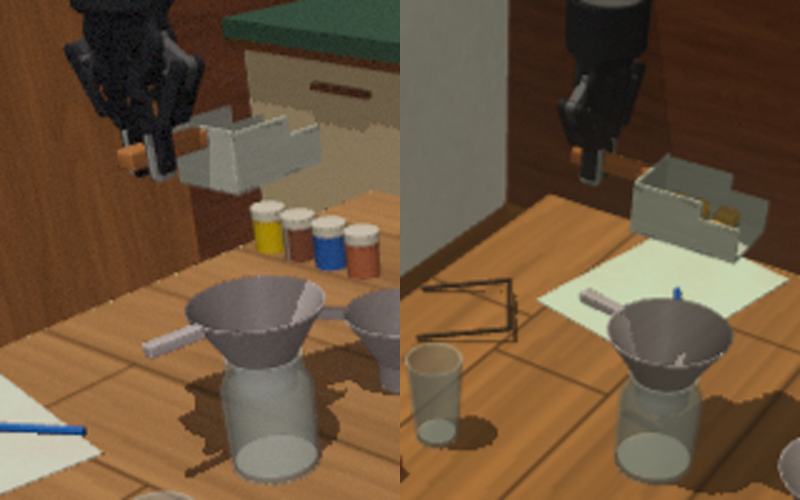

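The scoop is held level above the funnel with the lumps inside; the lip is in the side crop at about (745, 255). I'll write a silhouette-based tilt estimator so the tipping can go in steps.

```bash
cat > est.py <<'E'
from h import *
import sys
def model(th,T,yaw,g=.110):
    c,s=np.cos(th),np.sin(th);pts=[]
    tray=[(x,y,z) for y in(-35,35) for x,z in((-55,0),(-55,34),(-15,34),(-15,50),(55,50),(55,0))]
    out=[]
    for p in tray:
        x,y,z=p[0]/1000-g,p[1]/1000,p[2]/1000-.044
        X,Z=x*c-z*s,x*s+z*c
        out.append(T+np.array([X*np.cos(yaw)-y*np.sin(yaw),X*np.sin(yaw)+y*np.cos(yaw),Z]))
    return out
def hull(n,th,T,yaw):
    m=np.zeros((420,560),np.uint8)
    q=np.array([proj(n,p) for p in model(th,T,yaw)])
    for part in (q[:6],q[6:],q[[4,5,11,10]],q[[0,5,11,6]]): cv2.fillPoly(m,[cv2.convexHull(part.astype(np.float32)).astype(np.int32)],1)
    return m>0
o=r.get_obs();T=o["tcp_pos"]+[0,0,.005];yaw=np.radians(2)
fr={n:r.grab_frame(n) for n in("scene","side")};k=sys.argv[1]
ths=np.radians(np.arange(-10,106,2.5));sc=np.zeros(len(ths))
for n,bg in(("scene","s4"),("side","d4")):
    cv2.imwrite(f"pics/{n}_{k}.png",fr[n])
    d=cv2.absdiff(fr[n],cv2.imread(f"pics/{bg}.png")).max(2)>14
    H=[hull(n,t,T,yaw) for t in ths];U=np.any(H,0)
    ss=np.array([(d==h)[U].mean() for h in H]);sc+=ss;print(n,np.degrees(ths[ss.argmax()]),ss.max().round(3))
print("theta",np.degrees(ths[sc.argmax()]),{k:np.round(o[k],3) for k in("clock","contact_force","moment","gripper_force")})
E
python3 est.py a
```

```text
scene 0.0 0.878
side 7.499999999999999 0.437
theta 0.0 {'clock': np.float64(20.375), 'contact_force': array([-0.367, -0.016, -3.511]), 'moment': array([ 0.026, -0.236,  0.044]), 'gripper_force': np.float64(91.247)}
```

move_arm --rows '[0, 0, 0, 0, 0, 0, 0, 0]' --fingers 0.205 --newtons 120

```text
clock: 20.72
tcp_pos: [0.5918, -0.2639, 0.3393]
orientation: [-3.141, -0.055, -0.0]
contact_force: [-0.1, 0.4, -2.4]
grip_width: 0.0176
gripper_force: 23.5
```

move_arm --rows '[0, 0, 0, 0]' --fingers 0.207 --newtons 120

```text
clock: 20.85
tcp_pos: [0.5917, -0.264, 0.3393]
orientation: [3.141, 0.055, -0.0]
contact_force: [0.2, -0.2, -1.0]
grip_width: 0.018
gripper_force: 15.3
```

move_arm --rows '[0, 0, 0, 0]' --fingers 0.19 --newtons 120

```text
clock: 20.98
tcp_pos: [0.5918, -0.264, 0.3392]
orientation: [-3.141, -0.055, 0.0]
contact_force: [0.9, 1.1, -2.4]
grip_width: 0.0174
gripper_force: 46.5
```

```bash
python3 est.py b
```

```text
scene 12.5 0.875
side 17.5 0.514
theta 14.999999999999998 {'clock': np.float64(20.975), 'contact_force': array([ 0.933,  1.149, -2.388]), 'moment': array([-0.009, -0.194, -0.051]), 'gripper_force': np.float64(46.508)}
```

Tilt is about 13°, and the steps are controllable. I bring the lip over the funnel centre and a little lower, then tip another step.

move_arm --rows '[0.7, 0, 0.7, 0, 1.4, 0, 1.4, 0, 2, 0, 2, 0]'

```text
clock: 21.45
tcp_pos: [0.6123, -0.263, 0.3183]
orientation: [-3.141, -0.056, 0.001]
contact_force: [-0.2, -1.1, -2.6]
grip_width: 0.017
gripper_force: 46.6
```

move_arm --rows '[0, 0, 0, 0]' --fingers 0.207 --newtons 120

```text
clock: 21.58
tcp_pos: [0.612, -0.2629, 0.3181]
orientation: [-3.141, -0.056, 0.003]
contact_force: [-0.1, 0.4, -2.0]
grip_width: 0.0175
gripper_force: 15.3
```

move_arm --rows '[0, 0, 0, 0, 0, 0, 0, 0]' --fingers 0.19 --newtons 120

```text
clock: 21.82
tcp_pos: [0.6117, -0.2636, 0.3196]
orientation: [3.141, 0.054, 0.001]
contact_force: [-0.3, -0.7, -1.8]
grip_width: 0.0174
gripper_force: 46.7
```

```bash
python3 est.py c
```

```text
scene 22.5 0.861
side 22.5 0.534
theta 22.5 {'clock': np.float64(21.825), 'contact_force': array([-0.279, -0.723, -1.82 ]), 'moment': array([-0.029, -0.226,  0.03 ]), 'gripper_force': np.float64(46.672)}
```

move_arm --rows '[0, 0, 0, 0]' --fingers 0.207 --newtons 120

```text
clock: 22.05
tcp_pos: [0.6117, -0.2634, 0.3195]
orientation: [-3.141, -0.055, -0.0]
contact_force: [0.2, -0.4, -2.9]
grip_width: 0.0175
gripper_force: 15.4
```

move_arm --rows '[0, 0, 0, 0, 0, 0, 0, 0]' --fingers 0.19 --newtons 120

```text
clock: 22.3
tcp_pos: [0.6117, -0.2633, 0.3193]
orientation: [-3.141, -0.055, -0.0]
contact_force: [0.3, 0.4, -2.3]
grip_width: 0.0169
gripper_force: 46.8
```

```bash
python3 est.py d
```

```text
scene 25.0 0.861
side 25.0 0.535
theta 25.0 {'clock': np.float64(22.3), 'contact_force': array([ 0.337,  0.353, -2.293]), 'moment': array([-0.02 , -0.21 ,  0.022]), 'gripper_force': np.float64(46.762)}
```

move_arm --rows '[0, 0, 0, 0]' --fingers 0.208 --newtons 120

```text
clock: 22.52
tcp_pos: [0.6117, -0.2634, 0.3193]
orientation: [-3.141, -0.055, 0.0]
contact_force: [0.3, -0.6, -3.1]
grip_width: 0.0175
gripper_force: 11.4
```

move_arm --rows '[0, 0, 0, 0, 0, 0, 0, 0]' --fingers 0.19 --newtons 120

```text
clock: 22.78
tcp_pos: [0.6118, -0.2634, 0.3193]
orientation: [3.141, 0.055, -0.0]
contact_force: [0.1, 0.1, -3.1]
grip_width: 0.0169
gripper_force: 47.1
```

```bash
python3 est.py e
```

```text
scene 29.999999999999996 0.864
side 32.5 0.547
theta 29.999999999999996 {'clock': np.float64(22.775), 'contact_force': array([ 0.111,  0.117, -3.064]), 'moment': array([-0.037, -0.171, -0.039]), 'gripper_force': np.float64(47.078)}
```

move_arm --rows '[0, 0, 0, 0]' --fingers 0.208 --newtons 120

```text
clock: 23.0
tcp_pos: [0.6117, -0.2634, 0.3194]
orientation: [3.141, 0.055, -0.0]
contact_force: [-0.3, -0.1, -2.5]
grip_width: 0.0176
gripper_force: 11.5
```

move_arm --rows '[0, 0, 0, 0, 0, 0, 0, 0, 0, 0, 0, 0]' --fingers 0.19 --newtons 120

```text
clock: 23.38
tcp_pos: [0.6118, -0.2633, 0.3194]
orientation: [-3.141, -0.055, -0.0]
contact_force: [0.8, 0.5, -2.3]
grip_width: 0.017
gripper_force: 47.2
```

```bash
cat >> est.py <<'E'
# amber pixels in side view: in tray hull / elsewhere near funnel+jar
h=cv2.cvtColor(fr["side"],cv2.COLOR_BGR2HSV);am=(h[...,0]>17)&(h[...,0]<30)&(h[...,1]>110)&(h[...,2]>70)
m=hull("side",ths[sc.argmax()],T,yaw)
ys,xs=np.nonzero(am[60:260,250:430]);print("amber in tray",(am&m).sum(),"all near",len(xs),(xs.mean()+250,ys.mean()+60) if len(xs) else "")
E
python3 est.py f
```

```text
scene 32.5 0.871
side 32.5 0.548
theta 32.5 {'clock': np.float64(23.375), 'contact_force': array([ 0.75 ,  0.459, -2.271]), 'moment': array([ 0.011, -0.099,  0.037]), 'gripper_force': np.float64(47.197)}
amber in tray 32 all near 44 (np.float64(339.25), np.float64(103.79545454545455))
```

Run:
```python
from h import *
for k in "abcdef":
    for n,(x0,x1,y0,y1) in (("side",(310,420,60,240)),("scene",(150,250,40,225))):
        f=cv2.imread(f"pics/{n}_{k}.png");h=cv2.cvtColor(f,cv2.COLOR_BGR2HSV)
        # hue of lumps: sample from initial image to calibrate
        am=((h[...,0]>18)&(h[...,0]<32)&(h[...,1]>90)&(h[...,2]>50)).astype(np.uint8)[y0:y1,x0:x1]
        nn,_,st,ce=cv2.connectedComponentsWithStats(am)
        print(k,n,am.sum(),[(int(c[0]+x0),int(c[1]+y0),int(s[4])) for c,s in zip(ce[1:],st[1:]) if s[4]>=4])
```

```text
a side 110 [(356, 87, 25), (365, 91, 69), (312, 111, 6)]
a scene 535 [(191, 42, 4), (194, 42, 5), (206, 46, 9), (220, 47, 4), (228, 49, 5), (241, 50, 6), (193, 51, 5), (204, 52, 4), (214, 51, 5), (231, 51, 4), (238, 53, 5), (202, 54, 4), (198, 55, 6), (206, 57, 6), (244, 59, 10), (193, 60, 9), (200, 60, 5), (225, 60, 5), (239, 62, 6), (228, 64, 14), (235, 63, 5), (221, 68, 5), (243, 68, 5), (226, 69, 4), (232, 70, 4), (224, 84, 4), (225, 94, 6), (234, 95, 9), (217, 97, 4), (211, 101, 7), (220, 102, 4), (197, 114, 159)]
b side 133 [(342, 87, 20), (351, 93, 21), (359, 101, 83), (312, 111, 6)]
b scene 592 [(194, 42, 4), (197, 47, 5), (191, 49, 4), (215, 49, 5), (245, 51, 11), (196, 52, 7), (221, 50, 6), (232, 52, 4), (236, 52, 5), (202, 53, 4), (193, 56, 4), (200, 55, 4), (210, 57, 15), (244, 57, 6), (216, 61, 6), (212, 63, 4), (225, 65, 5), (243, 66, 11), (217, 68, 4), (231, 68, 5), (198, 75, 4), (208, 77, 11), (222, 81, 5), (226, 89, 5), (227, 91, 5), (237, 93, 12), (226, 96, 5), (217, 99, 5), (197, 114, 158)]
c side 154 [(330, 96, 33), (339, 102, 30), (346, 111, 84), (313, 111, 4)]
c
[... 1243 characters left out ...]
), (245, 61, 5), (195, 64, 5), (233, 65, 14), (239, 62, 4), (247, 66, 4), (241, 67, 5), (192, 69, 4), (209, 73, 4), (199, 74, 9), (221, 80, 6), (209, 86, 5), (222, 97, 6), (205, 98, 5), (200, 112, 56), (205, 145, 34)]
f side 43 [(327, 100, 38)]
f scene 532 [(190, 43, 8), (196, 47, 4), (204, 48, 4), (230, 48, 4), (212, 50, 9), (239, 52, 18), (194, 51, 4), (222, 50, 5), (226, 52, 5), (245, 50, 4), (202, 56, 13), (248, 53, 4), (206, 56, 11), (192, 60, 18), (212, 59, 9), (221, 60, 6), (228, 59, 5), (238, 62, 9), (215, 63, 8), (230, 63, 5), (243, 62, 4), (224, 67, 11), (247, 66, 4), (203, 68, 7), (193, 74, 4), (208, 91, 8), (204, 93, 4), (225, 96, 4), (212, 101, 6), (223, 101, 4), (199, 113, 75)]
```

Lumps began sliding out at 30°, straight into the funnel, and at least one remains. I adjust for the steeper angle and continue.

move_arm --rows '[-0.4, 0, -0.5, 0, -1, 0, -1.2, 0, -1.3, 0, -1.5, 0]'

```text
clock: 23.85
tcp_pos: [0.5984, -0.2643, 0.3354]
orientation: [3.141, 0.054, 0.002]
contact_force: [-0.2, -0.1, -2.6]
grip_width: 0.017
gripper_force: 47.3
```

move_arm --rows '[0, 0, 0, 0, 0, 0, 0, 0]' --fingers 0.208 --newtons 120

```text
clock: 24.1
tcp_pos: [0.5988, -0.2636, 0.3342]
orientation: [-3.141, -0.055, 0.0]
contact_force: [0.5, -0.3, -2.7]
grip_width: 0.018
gripper_force: 11.5
```

move_arm --rows '[0, 0, 0, 0, 0, 0, 0, 0, 0, 0, 0, 0]' --fingers 0.19 --newtons 120

```text
clock: 24.48
tcp_pos: [0.5988, -0.2638, 0.3342]
orientation: [-3.141, -0.055, 0.0]
contact_force: [0.1, -0.6, -3.6]
grip_width: 0.0172
gripper_force: 47.3
```

```bash
cat > am.py <<'E'
from h import *
import sys
k=sys.argv[1];f=cv2.imread(f"pics/side_{k}.png");h=cv2.cvtColor(f,cv2.COLOR_BGR2HSV)
am=((h[...,0]>18)&(h[...,0]<32)&(h[...,1]>90)&(h[...,2]>50)).astype(np.uint8)[60:240,310:420]
nn,_,st,ce=cv2.connectedComponentsWithStats(am);print([(int(c[0]+310),int(c[1]+60),int(s[4])) for c,s in zip(ce[1:],st[1:]) if s[4]>=4])
E
python3 est.py g; python3 am.py g
```

```text
scene 32.5 0.871
side 35.0 0.591
theta 32.5 {'clock': np.float64(24.475), 'contact_force': array([ 0.134, -0.634, -3.632]), 'moment': array([ 0.012, -0.137, -0.005]), 'gripper_force': np.float64(47.277)}
amber in tray 32 all near 44 (np.float64(340.5909090909091), np.float64(102.70454545454545))
[(332, 96, 34), (344, 189, 25)]
```

move_arm --rows '[0, 0, 0, 0, 0, 0, 0, 0]' --fingers 0.209 --newtons 120

```text
clock: 24.82
tcp_pos: [0.5988, -0.2638, 0.3343]
orientation: [-3.141, -0.055, 0.0]
contact_force: [-0.1, 0.2, -1.7]
grip_width: 0.0175
gripper_force: 7.8
```

move_arm --rows '[0, 0, 0, 0, 0, 0, 0, 0, 0, 0, 0, 0]' --fingers 0.19 --newtons 120

```text
clock: 25.2
tcp_pos: [0.5987, -0.2638, 0.3343]
orientation: [-3.141, -0.055, 0.0]
contact_force: [0.1, 0.0, -0.9]
grip_width: 0.0173
gripper_force: 49.3
```

```bash
python3 est.py h; python3 am.py h
```

```text
scene 55.0 0.915
side 50.0 0.594
theta 55.0 {'clock': np.float64(25.2), 'contact_force': array([ 0.126,  0.045, -0.906]), 'moment': array([-0.024, -0.08 , -0.001]), 'gripper_force': np.float64(49.27)}
amber in tray 0 all near 13 (np.float64(362.46153846153845), np.float64(112.76923076923077))
[(344, 188, 39)]
```

Run:
```python
from h import *
a=cv2.imread("pics/scene_h.png");b=cv2.imread("pics/side_h.png")
cv2.imwrite("pics/c7.png",np.hstack([crop(a,145,75,100,150,4),crop(b,300,75,100,150,4)]))
```

```text
(no output)
```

View pics/c7.png

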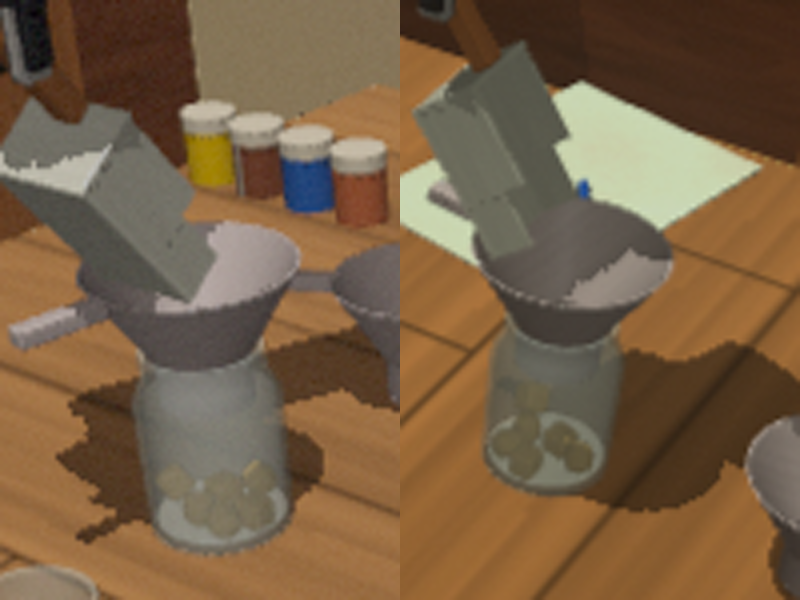

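All six lumps lie in the jar (six visible in the side crop, around 508–578, 395–460), the funnel is still seated and the scoop is empty. I lift clear and carry the scoop back.

move_arm --rows '[0, 0, -1, 0, 0, 0, -2.5, 0, 0, 0, -4, 0, 0, 0, -4.5, 0]'

```text
clock: 25.8
tcp_pos: [0.5993, -0.2642, 0.3814]
orientation: [3.14, 0.055, 0.004]
contact_force: [-0.1, -0.2, -2.3]
grip_width: 0.0173
gripper_force: 49.4
```

move_arm --rows '[-0.3, -1, 0, 0, -0.9, -4, 0, 0, -1.7, -9, 0, 0, -2.5, -15, 0, 0, -3.5, -21, 0, 0, -4.5, -27, 0, 0, -5.5, -33, 0, 0, -6.5, -39, 0, 0, -7.5, -44, 0, 0, -8.2, -47.5, 0, 0]'

```text
clock: 27.05
tcp_pos: [0.4982, 0.2112, 0.3787]
orientation: [-3.141, -0.061, 0.002]
contact_force: [1.1, -0.6, -2.2]
grip_width: 0.0172
gripper_force: 49.5
```

move_arm --rows '[0, -1.8, 2, 0, 0, -2.7, 5, 0, 0, -2.7, 9, 0, 0, -2.7, 13, 0, 0, -2.7, 17, 0, 0, -2.7, 19.5, 0, 0, -2.7, 20.5, 0, 0, -2.7, 20.5, 0]'

```text
clock: 28.05
tcp_pos: [0.4989, 0.2352, 0.1741]
orientation: [3.141, 0.055, -0.001]
contact_force: [0.2, -0.2, -2.1]
grip_width: 0.017
gripper_force: 49.4
```

```bash
python3 - <<'E'
import re
s=open('est.py').read()
s=s.replace('(("scene","s4"),("side","d4"))','(("scene","scene_h"),("side","side_h"))').replace('np.arange(-10,106,2.5)','np.arange(-5,71,2.5)')
open('est2.py','w').write(s)
E
python3 est2.py i; python3 -c "
from h import *
print(r.get_obs()['tcp_pos'])
for t in (57,55,52,50,45,40,35,30,25,20,15,10,5,0):
    c,s=np.cos(np.radians(t)),np.sin(np.radians(t)); print(t,round(16.5*c-4*s,1),round(16.5*s+4*c,1))"
```

```text
scene 67.5 0.648
side 52.50000000000001 0.702
theta 55.0 {'clock': np.float64(28.05), 'contact_force': array([ 0.217, -0.16 , -2.081]), 'moment': array([ 0.013, -0.072,  0.012]), 'gripper_force': np.float64(49.382)}
amber in tray 0 all near 21 (np.float64(347.42857142857144), np.float64(128.0))
[0.49986414 0.23549581 0.17537152]
57 5.6 16.0
55 6.2 15.8
52 7.0 15.5
50 7.5 15.2
45 8.8 14.5
40 10.1 13.7
35 11.2 12.7
30 12.3 11.7
25 13.3 10.6
20 14.1 9.4
15 14.9 8.1
10 15.6 6.8
5 16.1 5.4
0 16.5 4.0
```

move_arm --rows '[0, 0, 0, 0, 0, 0, 0.7, 0, 0, 0, 1.4, 0, 0.3, 0, 2, 0, 0.7, 0, 2.4, 0, 1.3, 0, 2.8, 0, 2, 0, 3.2, 0, 2.7, 0, 3.6, 0, 3.4, 0, 4, 0, 4, 0, 4.4, 0]' --fingers 0.208 --newtons 120

```text
clock: 29.4
tcp_pos: [0.5407, 0.2365, 0.1306]
orientation: [-3.14, -0.054, -0.003]
contact_force: [3.4, -0.7, 4.6]
grip_width: 0.0178
gripper_force: 12.1
```

```bash
python3 est2.py j
```

```text
scene 52.50000000000001 0.604
side 35.0 0.779
theta 35.0 {'clock': np.float64(29.4), 'contact_force': array([ 3.387, -0.743,  4.58 ]), 'moment': array([-0.124, -0.454,  0.087]), 'gripper_force': np.float64(12.116)}
amber in tray 0 all near 21 (np.float64(350.95238095238096), np.float64(120.52380952380952))
```

move_arm --rows '[1.2, 0, 0.9, 0, 2.2, 0, 1.8, 0, 3.2, 0, 2.9, 0, 4, 0, 4.1, 0, 4.8, 0, 5.4, 0, 5.5, 0, 6.6, 0, 5.9, 0, 7.7, 0, 6.2, 0, 8.5, 0, 6.3, 0, 9, 0, 6.3, 0, 9.1, 0]'

```text
clock: 30.75
tcp_pos: [0.6028, 0.2386, 0.0396]
orientation: [-3.141, -0.055, -0.002]
contact_force: [-0.7, -0.7, 2.2]
grip_width: 0.0178
gripper_force: 10.9
```

```bash
python3 est2.py k
```

```text
scene -2.5 0.813
side -5.0 0.584
theta -5.0 {'clock': np.float64(30.75), 'contact_force': array([-0.66 , -0.695,  2.236]), 'moment': array([-0.15 ,  0.134,  0.084]), 'gripper_force': np.float64(10.887)}
amber in tray 0 all near 20 (np.float64(353.55), np.float64(122.5))
```

move_arm --rows '[0, 0, 0.1, 0, 0, 0, 0.2, 0, 0, 0, 0.2, 0]'

```text
clock: 31.22
tcp_pos: [0.6037, 0.2387, 0.0382]
orientation: [-3.14, -0.054, -0.005]
contact_force: [3.3, -0.6, 5.3]
grip_width: 0.0179
gripper_force: 11.3
```

Run:
```python
from h import *
o=r.get_obs();print({k:np.round(o[k],3) for k in ("clock","tcp_pos","contact_force","moment","gripper_force")})
a=r.grab_frame("scene");b=r.grab_frame("side")
for n,x,bg in (("scene",a,"pics/scene_k.png"),("side",b,"pics/side_k.png")): print(n,(cv2.absdiff(x,cv2.imread(bg)).max(2)>25).sum())
# compare tray colours with initial frames: shift estimate in side view
b0=cv2.imread("pics/side0.png")
t=b0[275:335,200:262];res=cv2.matchTemplate(b,t,cv2.TM_CCOEFF_NORMED);print(cv2.minMaxLoc(res))
```

```text
{'clock': np.float64(31.225), 'tcp_pos': array([0.604, 0.239, 0.038]), 'contact_force': array([ 3.252, -0.627,  5.262]), 'moment': array([-0.255, -0.427,  0.011]), 'gripper_force': np.float64(11.252)}
scene 676
side 836
(-0.25718632340431213, 0.5089349150657654, (46, 180), (198, 275))
```

The scoop is down on its floor, pressed with about 5 N. I release and retreat.

move_arm --rows '[0, 0, 0, 0, 0, 0, 0, 0]' --fingers 0.22

```text
clock: 31.58
tcp_pos: [0.6014, 0.2388, 0.0367]
orientation: [3.141, 0.055, -0.003]
contact_force: [0.8, 0.8, -0.8]
grip_width: 0.0188
gripper_force: 0.0
```

move_arm --rows '[0, 0, 0, 0, 0, 0, 0, 0, 0, 0, 0, 0, 0, 0, 0, 0, 0, 0, 0, 0]' --fingers 1

```text
clock: 32.2
tcp_pos: [0.6023, 0.2386, 0.0373]
orientation: [-3.141, -0.055, -0.0]
contact_force: [0.7, 0.8, -0.3]
grip_width: 0.0856
gripper_force: 0.0
```

move_arm --rows '[0, 0, -1, 0, 0, 0, -3, 0, 0, 0, -6, 0, 0, 0, -10, 0, 0, 0, -15, 0, 0, 0, -20, 0, 0, 0, -20, 0]'

```text
clock: 33.08
tcp_pos: [0.6051, 0.2394, 0.2441]
orientation: [-3.136, -0.054, -0.015]
contact_force: [0.6, -0.0, 0.1]
grip_width: 0.0854
gripper_force: 0.0
```

```bash
cat > chk.py <<'E'
from h import *
from scipy.optimize import minimize
o=r.get_obs();print({k:np.round(o[k],3) for k in ("clock","tcp_pos","contact_force","gripper_force")})
a=r.grab_frame("scene");b=r.grab_frame("side");cv2.imwrite("pics/send.png",a);cv2.imwrite("pics/dend.png",b)
# wooden-handle check: orange mask; end pixel & area compared with the start frame
for n,x,x0,box in (("scene",a,"pics/scene0.png",(330,420,230,310)),("side",b,"pics/side0.png",(165,270,255,335))):
    f0=cv2.imread(x0);l,rr,t,bt=box
    for nm,f in (("start",f0),("now",x)):
        g=f[t:bt,l:rr].astype(int);gray=((g.max(2)-g.min(2))<40)&(g.max(2)>60)
        ys,xs=np.nonzero(gray);print(n,nm,gray.sum(),"bbox",xs.min()+l,xs.max()+l,ys.min()+t,ys.max()+t,"mean",(xs.mean()+l).round(1),(ys.mean()+t).round(1))
# funnel/jar unchanged vs frame after seating
for n,x,ref,box in (("side",b,"pics/d4.png",(300,385,90,215)),("scene",a,"pics/s4.png",(145,245,115,215))):
    l,rr,t,bt=box;tm=cv2.imread(ref)[t+8:t+60,l+8:rr-8]
    print(n,"funnel match",cv2.minMaxLoc(cv2.matchTemplate(x[t:bt,l:rr],tm,cv2.TM_CCOEFF_NORMED))[1::2])
E
python3 chk.py
```

```text
{'clock': np.float64(33.075), 'tcp_pos': array([0.605, 0.239, 0.244]), 'contact_force': array([ 0.622, -0.046,  0.051]), 'gripper_force': np.float64(0.0)}
scene start 1149 bbox 349 410 230 307 mean 379.0 271.6
scene now 1462 bbox 334 410 230 308 mean 380.2 271.1
side start 1569 bbox 192 257 274 331 mean 226.6 302.6
side now 2062 bbox 190 255 275 332 mean 225.3 302.9
side funnel match (0.9965514540672302, (8, 8))
scene funnel match (0.9906242489814758, (8, 8))
```

The released scoop shows the same outline as at the start, within 2 px in the side view, so it lies flat. The funnel view is unchanged too. I let everything settle and hand in.

move_arm --rows '[0, 0, 0, 0, 0, 0, 0, 0, 0, 0, 0, 0, 0, 0, 0, 0]'

```text
clock: 33.67
tcp_pos: [0.6022, 0.2386, 0.2369]
orientation: [3.141, 0.055, -0.001]
contact_force: [0.4, 0.3, -0.6]
grip_width: 0.0853
gripper_force: 0.0
```

```bash
python3 -c "
from bench import r
print(r.hand_in())"
```

```text
the job is handed in; nothing more can be done
None
```

I handed the job in at 33.7 s; no verdict came back, but by the cameras all six lumps are in the jar, the funnel is seated, the empty scoop lies flat and released, and the arm never went near the mug, glass or egg tray.

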